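Pin the clock bridge in line and bring its screws

TASK

The brass bridge on the clock movement has swung out of line: drive the red-handled taper pin down through the bridge's hole and the hole in the plate below it, until its collar sits fully home on the bridge, and leave it there to hold the two in line. Then carry the open white screw tray by its black fin, level and with every screw still in it, and set it down (do not drop it) centred and square on the grey pad with the orange border. Leave the other things on the bench where they are.

Things in the scene. Friction and masses are not known exactly. Their poses are not given: they have to be found in the camera images.
- movement: Clock movement, fixed to the bench: dark base plate 200 x 130 mm, four pillars, and a 12 mm thick silver front plate 190 (x) x 120 (y) mm whose top is 60 mm above the bench. Origin on the bench under its centre, z up, x along its length towards the end with the pin hole; open space below the front plate, down to 10 mm above the bench.
- plate_hole (a point): Centre of the round 20 mm through hole in the movement's fixed front plate, at the plate's top face (60 mm above the bench, 55 mm along the movement's +x from its centre). Seen through the bridge's hole.
- bridge_hole (a point): Centre of the round 20 mm through hole in the brass bridge, at the bridge's top face (68.5 mm above the bench). The bridge is a brass bar 150 x 42 x 8 mm lying on the front plate; it swings stiffly about a screw 110 mm from this hole.
- bridge (a joint): Angle of the bridge about its vertical pivot screw, positive anticlockwise from above, rad. 0 = its hole exactly over the plate's hole; starts at 0.04 to 0.07 (its hole 4.4 to 7.7 mm to the movement's +y side). Turns only against friction, about 4 N pushed sideways at the hole; stays where left; limits +-0.12.
- pin: Taper pin, upright in the stand at the start, 0.1 kg. Origin at its tip, z up to the handle. Tip flat, 6 mm across; steel taper widens to 18.6 mm at 35 mm, straight to 55 mm; dark collar 34 mm across from 55 to 61 mm; red round handle 24 mm across from 61 to 115 mm. Fully home, collar on bridge, its tip is 13.5 mm above the bench. Pressing it home takes a few N, at most about 15; its weight is not enough.
- stand: Wooden tool stand, fixed, 160 (x) x 64 (y) x 58 mm tall, origin under its centre. The pin stands loosely in a 23 mm hole 45 mm along -x from the centre, its collar on the stand's top; four small screwdrivers up to 128 mm above the bench stand from 30 to 62 mm along +x.
- tray: Open white tray 120 (x) x 80 (y) mm, walls 22 mm tall and 4 mm thick, floor 4 mm, 0.25 kg. Origin at the centre of its underside, z up. An upright black carrying fin stands in its middle: 60 mm long along x, 10 mm thick along y, its top 80 mm above the tray's underside. The same either way round.
- pad: Fixed flat pad, grey with an orange border, 140 (x) x 100 (y) x 3 mm, on the bench; origin at the centre of its underside. The tray's long side goes along the pad's long side, either way round.
- screw0: One of three loose brass screws in the tray, head 18 mm across, 15 mm tall; stands on its head at the start. Origin at the centre of the head's flat face.
- screw1: One of three loose brass screws in the tray, head 18 mm across, 15 mm tall; stands on its head at the start. Origin at the centre of the head's flat face.
- screw2: One of three loose brass screws in the tray, head 18 mm across, 15 mm tall; stands on its head at the start. Origin at the centre of the head's flat face.
- loupe: Bystander: the black watchmaker's loupe, a cone 42 mm across and 30 mm tall, standing on the bench.
- watch: Bystander: the steel wristwatch head on a round black cushion, 76 mm across and 33 mm tall.
- oil_jar: Bystander: the small jar with a paper label and white cap, 48 mm across and 65 mm tall.
- screwdriver: Bystander: a loose screwdriver 170 mm long lying on the bench.
- brush: Bystander: a brush 160 mm long lying on the bench.
Mind the look-alikes: they are no part of the job. Of the things that look like the tray, take the one that is farthest from the robot's base at the start.

How it is judged (in metres and radians):
On the way, in this order (a step that is already met when the one before it is completed fails the run):
1. the pin is fully home through the bridge and the plate, upright, with the bridge in line and the pin let go (z of pin in the frame of movement below 0.017 m and horizontal distance between pin and plate_hole below 0.004 m and angle between pin's own z axis and vertical below 0.07 rad and value of joint bridge between -0.021 and 0.021 rad and contact force between the fingers and pin below 0.05 N), for 0.2 s.
2. the tray stands centred and square on the pad with all three screws in it (horizontal distance between tray and pad below 0.018 m and angle between the x axis of tray and the x axis of pad, either way round below 0.22 rad and z of tray in the frame of pad between -0.001 and 0.007 m and angle between tray's own z axis and vertical below 0.05 rad and x of screw0 in the frame of tray between -0.06 and 0.06 m and y of screw0 in the frame of tray between -0.04 and 0.04 m and z of screw0 in the frame of tray between -0.003 and 0.024 m and x of screw1 in the frame of tray between -0.06 and 0.06 m and y of screw1 in the frame of tray between -0.04 and 0.04 m and z of screw1 in the frame of tray between -0.003 and 0.024 m and x of screw2 in the frame of tray between -0.06 and 0.06 m and y of screw2 in the frame of tray between -0.04 and 0.04 m and z of screw2 in the frame of tray between -0.003 and 0.024 m), for 0.2 s.
At the end, for the whole second after the job is handed in: Pin upright (0.07 rad), tip within 4 mm of the plate hole's axis, collar within 3.5 mm of the bridge; bridge within 0.021 rad of in line; tray flat on the pad, within 18 mm of centre and 0.22 rad of square, either way round; three screws in it; pin and tray released, at rest (all of step 1 and all of step 2 and contact force between the fingers and tray below 0.05 N and linear speed of each of pin, tray below 0.02 m/s); the robot touches nothing.
It fails at once if a screw leaves the tray (not (x of screw0 in the frame of tray between -0.06 and 0.06 m and y of screw0 in the frame of tray between -0.04 and 0.04 m and z of screw0 in the frame of tray between -0.003 and 0.024 m and x of screw1 in the frame of tray between -0.06 and 0.06 m and y of screw1 in the frame of tray between -0.04 and 0.04 m and z of screw1 in the frame of tray between -0.003 and 0.024 m and x of screw2 in the frame of tray between -0.06 and 0.06 m and y of screw2 in the frame of tray between -0.04 and 0.04 m and z of screw2 in the frame of tray between -0.003 and 0.024 m)).
It fails at once if the tray is tipped more than 0.35 rad (angle between tray's own z axis and vertical above 0.35 rad).
It fails at once if the tray is let go more than 25 mm above the bench (dropped) (height (world z) of tray above 0.025 m and contact force between the fingers and tray below 0.05 N).
It fails at once if a bystander (loupe, watch, jar, screwdriver, brush) is moved more than 40 mm (distance of any of loupe, watch, oil_jar, screwdriver, brush from where it was at the start of the episode above 0.04 m).
It also fails if it takes over 72 s, if anything falls off the work surface, if the arm or the gripper's body presses on something with over 40 N, if the wrist force passes 120 N, or if a joint passes its speed limit or range.

ROBOT

A 6-joint arm with a two-finger parallel gripper is mounted at the origin on the work surface. World frame = base frame: x ahead of the robot, y to its left, z up, the work surface at z = 0. Lengths are in mm, angles in rad, forces in N, time in s.
With the tool pointing down it reaches from about 275 to 750 mm from the base axis. Payload 10.2 kg.
Tool frame: the origin (TCP) lies between the finger pads; the fingertips stand 17 mm ahead of it and the grasp point (between the pads) lies 2 mm behind it (tips_ahead is the distance from the TCP to the fingertips, in mm); z points along the fingers, y is the line along which they close (so a half turn about z gives the same grasp; the last joint's range is limited). The gripper opens to 85 mm and grips with 20 to 120 N. Pads are 22 mm wide; open, the fingers measure 114 mm over their backs; the gripper's body (76 mm by 85 mm) begins 54 mm behind the grasp point. The pads swing forward as they close: fully open they stand 13 mm farther back than shut.
Start: joints at [-1.373, 0.313, 1.498, -0, 1.331, -0.223], TCP at [214.446, -479.212, 248.294] pointing down, gripper open.
Joint ranges: [-2.94, 2.94], [-0.97, 2.17], [0.19, 2.56], [-1.23, 4.37], [0.02, 3.11], [-2.88, 2.88]. Speed limits (rad/s): [2.39, 2.39, 3.01, 3.14, 3.14, 3.14].

INTERFACE

Orientations are given as a unit quaternion [w, x, y, z].
In Python, from rig import sense, capture, finish_job, boxes_of, tips_ahead gives the robot as it stands.
- The arm moves only by the tool drive_tool, never from a script. Its argument "commands" is text: rows parted by semicolons, each of 7 numbers parted by spaces: the shift along the world's x, y, z in units of 0.1 m (1.0 is 0.1 m), then the turn, a rotation vector about the world's x, y, z in units of pi/4 rad (1.0 is pi/4 rad), then the opening in per cent of the stroke, from 0 (shut) to 100 (fully open). A call has 1 to 20 rows; each row shifts and turns the commanded pose from where the row before left it; what a row does not reach is not made up. A row lasts 1/12 s, in which the tool goes at most 41.7 mm and 7.16 degrees, less where a joint would pass 70% of its speed; a pose out of reach is approached as far as the arm can. A call with a number of a shift or a turn outside -1 to 1 is refused whole. A call with a gripper value outside its range is refused whole. The fingers move at their own pace and stop on an object; "force" is the grip in N (left out, the last holds). Time passes only in rows, so rows that do not move let the fingers close. It gives the time, the measured TCP pose, the force, the opening and the grip force at its end, in the units of the state.
- sense(): the state, without advancing time (a new reading comes with each control period).
- capture(name): name is "scene" or "top" or "wrist"; returns a dict with "pixels" (400x640x3 uint8, blue, green, red), "fov_y" (degrees; the focal length in pixels is half the picture's height over the tangent of half this angle, whatever the lens; pixels are square), "cx", "cy" (the principal point, pixels), "position" and "attitude" of the camera in the world; the wrist camera has in their place "tool_from_camera" (4x4, takes a point from camera to tool coordinates, whose origin is the TCP and whose axes are the flange's). Camera axes: x right, y down, z forward; pixel columns grow to the right and rows downward; lengths in mm; the calibration is good to about 2 mm. A picture is of the moment at which its call begins: read the wrist's pose just before it. There is no depth.
- finish_job(): hands the job in; it is judged then, once.
Trained networks look in a picture, given as the dict that the camera call returned (one of the last four; its "shot" number tells which), for a name from the list of things; names that differ only in an ending like _2 or _b are one class to them, and where a whole thing is asked for, a point or a joint stands for the part that bears it (a point fixed in the world has none). Each returns a list of dicts, best first, with "confidence" (0 to 1); they miss things now and then, are a little off and sometimes report something else, mostly with a low value. They report only what shows in the picture. A call takes as long as a camera call. They do not tell look-alikes from the thing itself.
- boxes_of(picture, name): "position" ([column, row] in pixels, amid what is visible of it).
The state is a dict: "time_s": time; "joints": joint angles; "dq": joint speeds; "tau": joint torques, N m; "eef_pos": TCP position; "ee_rot": TCP orientation; "force": force on the tool from outside, world axes, zero at the start; "wrist_torque": the same for the moment, N m; "grip_width": opening from 0.0 (shut) to 1.0 (fully open); "grip_force": force on a finger pad.
Only numpy, scipy, OpenCV 4.12 (cv2) and the standard library are available. Lean on these libraries where they do the work, as an engineer would, in place of code of your own. Each camera call takes 0.05 s, during which the arm holds its last target. There are 200 camera calls.

## Working session

There is one attempt and no reset: what is moved stays moved. The work goes in short steps, Python scripts to look and compute and a tool call to move; the robot and the scene stay as the last step left them, time stands still between calls to the robot, and variables do not carry over. Pictures are saved under pics/ and viewed, at most 10 in all, crops included, and the job is handed in when it is done.

Besides the shell and the picture viewer there is one more tool, called in YAML: its name, and indented under it one key for each argument. drive_tool: Moves the arm, as the interface text tells. Shifts and turns lie within -1 to 1; 1 stands for 0.1 m of shift or pi/4 rad of turn. Its arguments: {"type":"object","properties":{"commands":{"type":"string"},"force":{"type":"number"}},"required":["commands"]}

```bash
mkdir -p pics; cat > h.py <<'E'
import numpy as np, cv2
from scipy.spatial.transform import Rotation as R
from rig import *
def rot(a):
    a=np.array(a,float)
    if a.shape==(3,3): return a
    return R.from_quat(np.r_[a[1:],a[0]]).as_matrix()
def campose(c,s=None):
    if 'tool_from_camera' in c:
        T=np.eye(4);T[:3,:3]=rot(s['ee_rot']);T[:3,3]=s['eef_pos']
        T=T@np.array(c['tool_from_camera']);return T[:3,:3],T[:3,3]
    return rot(c['attitude']),np.array(c['position'],float)
def foc(c): return c['pixels'].shape[0]/2/np.tan(np.radians(c['fov_y'])/2)
def p2w(c,uv,z,s=None):
    A,p=campose(c,s);f=foc(c)
    d=A@np.array([(uv[0]-c['cx'])/f,(uv[1]-c['cy'])/f,1]);return p+d*(z-p[2])/d[2]
def w2p(c,X,s=None):
    A,p=campose(c,s);f=foc(c);q=A.T@(np.array(X)-p);return np.array([c['cx']+f*q[0]/q[2],c['cy']+f*q[1]/q[2]])
E
python3 - <<'E'
from h import *
s=sense();print(s)
for n in ['top','scene']:
    c=capture(n);cv2.imwrite(f'pics/{n}.png',c['pixels'])
    print(n,{k:v for k,v in c.items() if k!='pixels'})
    for o,z in [('movement',60),('plate_hole',60),('bridge_hole',68.5),('pin',115),('stand',58),('tray',22),('pad',3),('loupe',15),('watch',20),('oil_jar',65),('screwdriver',8),('brush',8)]:
        for b in boxes_of(c,o)[:3]: print(o,np.round(b['position']),round(b['confidence'],2),np.round(p2w(c,b['position'],z)))
E
```

```text
{'time_s': 0.0, 'joints': array([-1.37340290e+00,  3.13453732e-01,  1.49844810e+00,  5.00653110e-08,
        1.33098381e+00, -2.23344004e-01]), 'dq': array([ 7.02144256e-04, -9.06852014e-05,  2.30527115e-04, -1.01434016e-04,
        3.97524231e-04,  5.84929152e-04]), 'tau': array([ 8.84279325e-04, -4.12263966e+01, -2.59740579e+01, -1.78494047e-04,
        4.16914161e-03, -9.11997091e-06]), 'eef_pos': array([ 214.3960455 , -478.96977329,  247.72899962]), 'ee_rot': array([-6.46441957e-04,  9.77953783e-01,  2.08820450e-01,  8.41255721e-06]), 'force': array([0.44409662, 0.65453351, 0.66924717]), 'wrist_torque': array([0.00126606, 0.02619747, 0.03763427]), 'grip_force': 0.0, 'grip_width': 0.9974501401962899}
top {'fov_y': 56.72340433309663, 'cx': 319.80684336832906, 'cy': 202.05314819567187, 'position': array([ 487.11963688,  -45.24376768, 1075.05415127]), 'attitude': array([ 0.04481196, -0.69963325,  0.71236195, -0.03233656]), 'shot': 1}
movement [358. 207.] 0.73 [ 583. -134.   60.]
plate_hole [359. 206.] 0.62 [ 586. -135.   60.]
bridge_hole [356. 210.] 0.93 [ 575. -127.   68.]
bridge_ho
[... 978 characters left out ...]
  60.]
plate_hole [297. 221.] 0.62 [ 617. -136.   60.]
bridge_hole [292. 208.] 0.73 [ 582. -133.   68.]
bridge_hole [156. 205.] 0.55 [ 424. -468.   68.]
pin [437. 125.] 0.64 [510. 355. 115.]
stand [441. 148.] 0.71 [555. 355.  58.]
tray [210. 173.] 0.69 [ 342. -300.   22.]
tray [209. 234.] 0.65 [ 540. -363.   22.]
tray [291. 211.] 0.65 [ 560. -129.   22.]
pad [376. 192.] 0.65 [588. 127.   3.]
loupe [299. 163.] 0.45 [408. -44.  15.]
watch [353. 270.] 0.87 [791. -48.  20.]
oil_jar [242. 282.] 0.66 [ 730. -326.   65.]
screwdriver [465. 204.] 0.66 [727. 342.   8.]
screwdriver [294. 210.] 0.43 [ 552. -118.    8.]
brush [156. 205.] 0.89 [ 381. -472.    8.]
brush [293. 211.] 0.74 [ 555. -124.    8.]
```

```bash
python3 - <<'E'
import cv2
a=cv2.imread('pics/top.png');cv2.imwrite('pics/top2.png',cv2.resize(a[110:330,130:510],(800,463),interpolation=cv2.INTER_CUBIC))
E
```

```text
(no output)
```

View pics/top2.png

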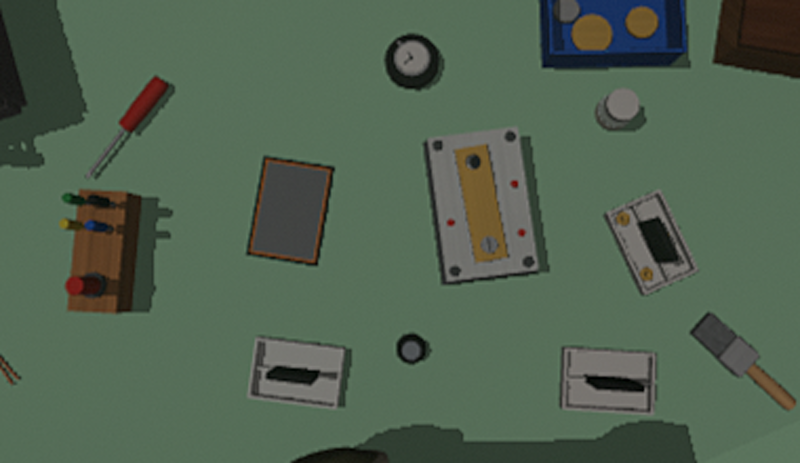

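The top view shows the three trays. The far one at crop (650,240) holds the screws. The pin is at (75,285), the bridge hole at (473,160) and the pad at (290,210). I'm moving over the movement for a closer look.

drive_tool:
  commands: "0.2 0.25 0.06 0 0 0 100;0.2 0.25 0.06 0 0 0 100;0.2 0.25 0.06 0 0 0 100;0.2 0.25 0.06 0 0 0 100;0.2 0.25 0.06 0 0 0 100;0.2 0.25 0.06 0 0 0 100;0.2 0.25 0.06 0 0 0 100;0.2 0.25 0.06 0 0 0 100;0.2 0.25 0.06 0 0 0 100;0.2 0.25 0.06 0 0 0 100;0.2 0.25 0.06 0 0 0 100;0.2 0.25 0.06 0 0 0 100;0.2 0.25 0.06 0 0 0 100;0.2 0.25 0.06 0 0 0 100;0 0 0 0 0 0 100;0 0 0 0 0 0 100"

```text
time_s: 2.63
eef_pos: [495.0, -128.2, 332.3]
ee_rot: [0.0, 0.978, 0.21, 0.0]
force: [0.4, -0.3, -0.6]
grip_width: 1.0
grip_force: 0.0
```

```bash
cat > look.py <<'E'
from h import *
import pickle,sys
s=sense();c=capture('wrist');pickle.dump((s,c),open(f'pics/{sys.argv[1]}.pkl','wb'));cv2.imwrite(f'pics/{sys.argv[1]}.png',c['pixels'])
print(s['time_s'],s['eef_pos'],s['ee_rot'],s['grip_width'])
for a in sys.argv[2:]:
    o,z=a.split(':')
    for b in boxes_of(c,o)[:2]: print(o,np.round(b['position'],1),round(b['confidence'],2),np.round(p2w(c,b['position'],float(z),s),1))
E
python3 look.py w1 bridge_hole:68.5 plate_hole:60 movement:60; python3 -c "
from h import *
c=capture('wrist');print(c['tool_from_camera'],c['fov_y'])"
```

```text
2.6333 [ 494.95892858 -128.24989285  332.2845252 ] [1.18987213e-04 9.77675381e-01 2.10121000e-01 3.01623908e-05] 1.0000525857292373
bridge_hole [346.3 105.1] 0.59 [ 589.8 -130.9   68.5]
plate_hole [349.4 102.2] 0.74 [ 595.2 -133.8   60. ]
movement [349.  101.4] 0.58 [ 595.8 -132.9   60. ]
[[ 1.19802911e-03 -9.49218642e-01 -3.14614899e-01  8.07329208e+01]
 [ 9.99999013e-01  9.06463958e-04  1.07304340e-03  2.19846225e-01]
 [-7.33365729e-04 -3.14615874e-01  9.49218791e-01 -1.26442914e+02]
 [ 0.00000000e+00  0.00000000e+00  0.00000000e+00  1.00000000e+00]] 69.87973546289975
```

View pics/w1.png

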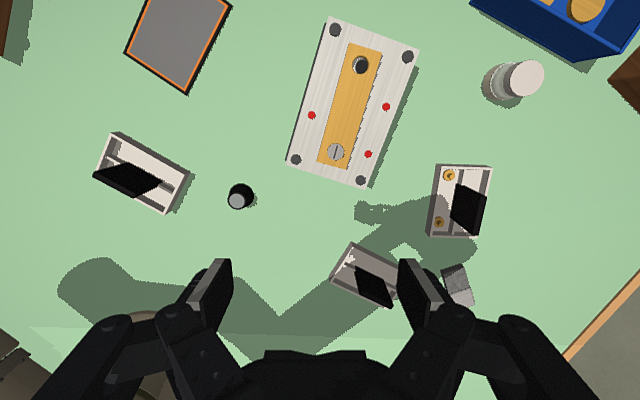

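The wrist view shows the movement, with plate corners near (333,15), (419,50), (366,188) and (286,158). The bridge hole is at (361,65) and the pivot at (336,152).

```bash
python3 - <<'E'
from h import *
import pickle
s,c=pickle.load(open('pics/w1.pkl','rb'));im=c['pixels'];hsv=cv2.cvtColor(im,cv2.COLOR_BGR2HSV);H,S,V=cv2.split(hsv)
green=((H>45)&(H<90)&(S>40))
m=((~green)&(V>110)).astype(np.uint8)*255
m=cv2.morphologyEx(m,cv2.MORPH_CLOSE,np.ones((5,5)))
def comp(m,uv):
    n,l=cv2.connectedComponents(m);r=(l==l[uv[1],uv[0]]).astype(np.uint8)
    return max(cv2.findContours(r,0,cv2.CHAIN_APPROX_NONE)[0],key=len)[:,0]
cn=comp(m,(330,100));w=np.array([p2w(c,q,60,s)[:2] for q in cn],np.float32)
r=cv2.minAreaRect(w);print('plate',r)
b=cv2.boxPoints(r);e=[b[1]-b[0],b[2]-b[1]];ax=max(e,key=np.linalg.norm);ax=ax/np.linalg.norm(ax);ax*=np.sign(ax[0])
ctr=np.array(r[0]);ph=ctr+55*ax;print('axis',ax,np.arctan2(ax[1],ax[0]),'plate hole',ph,w2p(c,[*ph,60],s))
br=((H>12)&(H<28)&(S>90)).astype(np.uint8)*255
br=cv2.morphologyEx(br,cv2.MORPH_CLOSE,np.ones((3,3)))
n,l=cv2.connectedComponents(br);g=(l==l[110,350])
cs,hi=cv2.findContours(g.astype(np.uint8),cv2.RETR_CCOMP,cv2.CHAIN_APPROX_NONE)
for q in cs:
    if len(q)<8: continue
    ww=np.array([p2w(c,t,68.5,s)[:2] for t in q[:,0]],np.float32);print(len(q),cv2.minAreaRect(ww),cv2.minEnclosingCircle(ww))
E
```

```text
plate ((585.156982421875, -136.01528930664062), (190.91659545898438, 123.01829528808594), 6.4600019454956055)
axis [0.9936507  0.11250959] 0.11274831 plate hole [ 639.80776978 -129.82726192] [362.32614832  66.75159232]
294 ((585.2085571289062, -134.22850036621094), (150.26295471191406, 42.48571014404297), 9.096495628356934) ((585.3379516601562, -134.41441345214844), 77.34197998046875)
51 ((530.1024780273438, -143.37457275390625), (24.180341720581055, 23.634389877319336), 70.17861938476562) ((530.435546875, -143.45425415039062), 12.610340118408203)
48 ((639.0030517578125, -124.83753967285156), (19.35498809814453, 18.624130249023438), 26.680458068847656) ((638.633056640625, -125.03963470458984), 10.512697219848633)
```

drive_tool:
  commands: "-0.03 0.34 -0.05 0 0 0 100;-0.03 0.34 -0.05 0 0 0 100;-0.03 0.34 -0.05 0 0 0 100;-0.03 0.34 -0.05 0 0 0 100;-0.03 0.34 -0.05 0 0 0 100;-0.03 0.34 -0.05 0 0 0 100;-0.03 0.34 -0.05 0 0 0 100;-0.03 0.34 -0.05 0 0 0 100;-0.03 0.34 -0.05 0 0 0 100;-0.03 0.34 -0.05 0 0 0 100;-0.03 0.34 -0.05 0 0 0 100;-0.03 0.34 -0.05 0 0 0 100;-0.03 0.34 -0.05 0 0 0 100;-0.03 0.34 -0.05 0 0 0 100;0 0 0 0 0 0 100;0 0 0 0 0 0 100"

```text
time_s: 4.22
eef_pos: [452.2, 347.1, 261.6]
ee_rot: [0.0, 0.978, 0.21, -0.001]
force: [-1.4, -1.2, -0.0]
grip_width: 1.0
grip_force: 0.0
```

```bash
python3 look.py w2 pin:90 stand:58; python3 - <<'E'
from h import *
import pickle
s,c=pickle.load(open('pics/w2.pkl','rb'))
H,S,V=cv2.split(cv2.cvtColor(c['pixels'],cv2.COLOR_BGR2HSV))
m=(((H<6)|(H>172))&(S>140)&(V>60)).astype(np.uint8)
n,l,st,ce=cv2.connectedComponentsWithStats(m)
for i in range(1,n):
    if st[i,4]>60:print(st[i],ce[i],p2w(c,ce[i],118,s))
E
```

```text
4.2167 [452.23312871 347.13433636 261.63532219] [ 2.27574166e-04  9.77801148e-01  2.09534181e-01 -5.38786347e-04] 0.9996990739968699
pin [304.4 144.6] 0.94 [489.8 374.9  90. ]
stand [332.3  91.1] 0.65 [550.2 369.8  58. ]
stand [622.4 252.2] 0.31 [528.9 -54.1  58. ]
[292 135  25  29 570] [304.7        149.39298246] [489.28911471 373.4038998  118.        ]
```

View pics/w2.png

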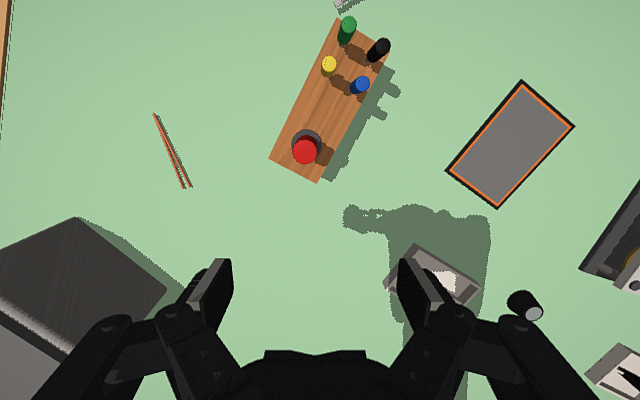

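The pin's handle top is at (304,150) in the stand. The whole pad is in view, with corners (521,80), (574,127), (497,208) and (446,170).

```bash
python3 - <<'E'
from h import *
import pickle
s,c=pickle.load(open('pics/w2.pkl','rb'));im=c['pixels']
H,S,V=cv2.split(cv2.cvtColor(im,cv2.COLOR_BGR2HSV))
m=(((H<6)|(H>172))&(S>140)&(V>60)).astype(np.uint8)
obs=max(cv2.findContours(m,0,cv2.CHAIN_APPROX_NONE)[0],key=len)
# model: silhouettes of handle cylinder 64..118 r12; fit x,y to mask bottom half -> fit hull vs mask IoU
from scipy.optimize import minimize
def sil(x,y,z0):
    t=np.linspace(0,2*np.pi,48);P=np.array([w2p(c,[x+12*np.cos(a),y+12*np.sin(a),z],s) for z in (z0,118) for a in t])
    k=np.zeros((400*4,640*4),np.uint8);cv2.fillConvexPoly(k,cv2.convexHull((P*4+2).round().astype(np.int32)),1);return k
M=cv2.resize(m,(2560,1600),interpolation=cv2.INTER_NEAREST)
def f(p):
    k=sil(*p,64);return -(k&M).sum()/(k|M).sum()
r=minimize(f,[489,373],method='Nelder-Mead',options=dict(initial_simplex=[[489,373],[492,373],[489,376]]));print('pin',r.x,r.fun)
g=((H>45)&(H<90)&(S>40))
k=((~g)).astype(np.uint8);n,l=cv2.connectedComponents(k);q=(l==l[140,510]).astype(np.uint8)
cn=max(cv2.findContours(q,0,cv2.CHAIN_APPROX_NONE)[0],key=len)[:,0]
print('pad',cv2.minAreaRect(np.array([p2w(c,t,3,s)[:2] for t in cn],np.float32)))
E
```

```text
pin [523.3125 376.9375] 0.0
pad ((585.7036743164062, 123.83812713623047), (100.31937408447266, 139.66171264648438), 79.94487762451172)<stdin>:14: RuntimeWarning: overflow encountered in scalar negative
```

```bash
python3 - <<'E'
from h import *
import pickle
from scipy.optimize import minimize
s,c=pickle.load(open('pics/w2.pkl','rb'));im=c['pixels']
H,S,V=cv2.split(cv2.cvtColor(im,cv2.COLOR_BGR2HSV))
m=(((H<6)|(H>172))&(S>140)&(V>60)).astype(np.uint8)
M=cv2.resize(m,(2560,1600),interpolation=cv2.INTER_NEAREST)
t=np.linspace(0,2*np.pi,48)
def f(p):
    P=np.array([w2p(c,[p[0]+12*np.cos(a),p[1]+12*np.sin(a),z],s) for z in (64,118) for a in t])
    k=np.zeros(M.shape,np.uint8);cv2.fillConvexPoly(k,cv2.convexHull((P*4+2).round().astype(np.int32)),1)
    return -float((k&M).sum())/float((k|M).sum())
r=minimize(f,[489,373],method='Nelder-Mead',options=dict(initial_simplex=[[489,373],[492,373],[489,376]]));print('pin',r.x,r.fun)
E
```

```text
pin [487.4004375  373.08630468] -0.9133092804169172
```

drive_tool:
  commands: "0.18 0.13 -0.1 0 0 0 100;0.17 0.13 -0.1 0 0 0 100;0 0 -0.2 0 0 0 100;0 0 -0.2 0 0 0 100;0 0 -0.2 0 0 0 100;0 0 -0.2 0 0 0 100;0 0 -0.2 0 0 0 100;0 0 -0.2 0 0 0 100;0 0 -0.2 0 0 0 100;0 0 -0.1 0 0 0 100;0 0 0 0 0 0 100;0 0 0 0 0 0 0;0 0 0 0 0 0 0;0 0 0 0 0 0 0;0 0 0 0 0 0 0;0 0 0 0 0 0 0;0 0 0 0 0 0 0;0 0 0 0 0 0 0"
  force: 60

```text
time_s: 5.87
eef_pos: [487.7, 372.9, 93.0]
ee_rot: [-0.0, 0.978, 0.209, 0.001]
force: [-1.6, -1.1, 6.2]
grip_width: 0.267
grip_force: 58.5
```

drive_tool:
  commands: "0 0 0.15 0 0 0 0;0 0 0.25 0 0 0 0;0 0 0.25 0 0 0 0;0 0 0.25 0 0 0 0;0 0 0.2 0 0 0 0;0.05 -0.17 0 0 0 0 0;0.1 -0.33 0 0 0 0 0;0.1 -0.33 0 0 0 0 0;0.1 -0.33 0 0 0 0 0;0.1 -0.33 0 0 0 0 0;0.1 -0.33 0 0 0 0 0;0.1 -0.33 0 0 0 0 0;0.1 -0.33 0 0 0 0 0;0.1 -0.33 0 0 0 0 0;0.1 -0.33 0 0 0 0 0;0.1 -0.33 0 0 0 0 0;0.1 -0.33 0 0 0 0 0;0.1 -0.33 0 0 0 0 0;0.1 -0.33 0 0 0 0 0;0.1 -0.33 0 0 0 0 0"

```text
time_s: 7.53
eef_pos: [632.5, -107.8, 201.9]
ee_rot: [-0.0, 0.978, 0.209, -0.0]
force: [1.7, 0.6, -1.0]
grip_width: 0.269
grip_force: 58.9
```

drive_tool:
  commands: "0.07 -0.22 0 0 0 0 0;0 0 0 0 0 0 0;0 0 0 0 0 0 0;0 0 0 0 0 0 0"

```text
time_s: 7.87
eef_pos: [639.2, -127.6, 201.9]
ee_rot: [-0.0, 0.978, 0.209, -0.0]
force: [1.3, 0.5, -1.6]
grip_width: 0.264
grip_force: 59.0
```

```bash
python3 look.py w3 pin:120 bridge_hole:68.5 plate_hole:60; python3 - <<'E'
from h import *
s=sense();c=capture('scene');cv2.imwrite('pics/s3.png',cv2.resize(c['pixels'][90:270,200:400],(800,720))[:600])
print(w2p(c,[*s['eef_pos'][:2],s['eef_pos'][2]-90]),w2p(c,[639.8,-129.8,60]))
E
```

```text
7.8667 [ 639.23219592 -127.56430326  201.87422035] [-3.86897268e-04  9.77910733e-01  2.09022315e-01 -3.46199243e-04] 0.2642138440104187
pin [312.3 276.3] 0.9 [ 590.8 -147.6  120. ]
bridge_hole [304.8 202.3] 0.74 [ 631.9 -121.    68.5]
bridge_hole [304.3  23.5] 0.23 [768.1 -61.2  68.5]
[302.45612389 215.90656949] [301.93127723 226.63284214]
```

View pics/w3.png

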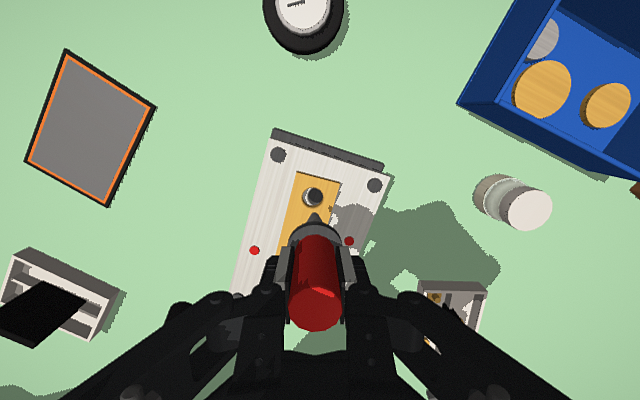

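View pics/s3.png

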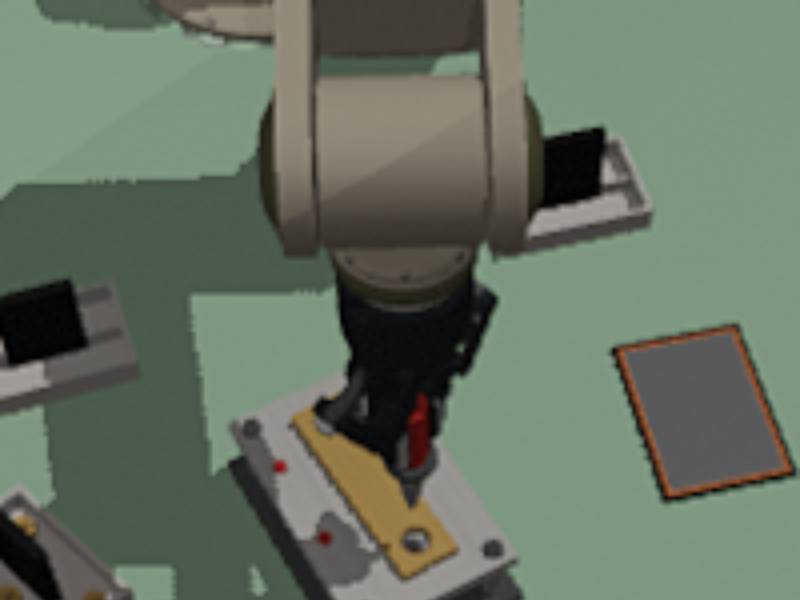

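The wrist view shows the hole at (313,196) with the pin tip at about (314,215) just below it. I'll check both against the prediction.

```bash
python3 - <<'E'
from h import *
import pickle
s,c=pickle.load(open('pics/w3.pkl','rb'));im=c['pixels']
p=s['eef_pos'];print('pred tip',w2p(c,[p[0],p[1],p[2]-90],s),'35mm',w2p(c,[p[0],p[1],p[2]-55],s))
print('plate hole px',w2p(c,[639.8,-129.8,60],s),'bridge',w2p(c,[639,-124.8,68.5],s))
H,S,V=cv2.split(cv2.cvtColor(im,cv2.COLOR_BGR2HSV))
br=((H>12)&(H<28)&(S>80)).astype(np.uint8)
k=(1-br)[180:209,296:330];n,l,st,ce=cv2.connectedComponentsWithStats(k)
for i in range(1,n): print(st[i],ce[i]+[296,180],p2w(c,ce[i]+[296,180],68.5,s))
cv2.imwrite('pics/w3c.png',cv2.resize(im[170:260,260:370],(733,600),interpolation=cv2.INTER_CUBIC))
m=((~((H>45)&(H<90)&(S>40)))&(V>110)).astype(np.uint8)
E
```

```text
pred tip [314.12921397 214.25194673] 35mm [314.0385914  231.99803784]
plate hole px [316.54541254 196.08314859] bridge [311.45360993 197.34665313]
[  7   8  20  18 275] [312.09818182 196.25454545] [ 640.23972298 -124.91690391   68.5       ]
```

View pics/w3c.png

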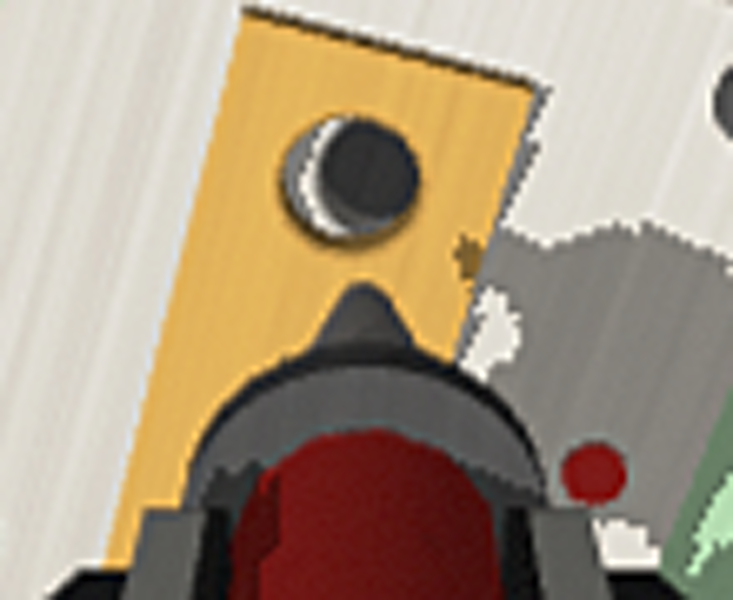

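drive_tool:
  commands: "0.01 0 -0.1 0 0 0 0;0 0 -0.15 0 0 0 0;0 0 -0.15 0 0 0 0;0 0 -0.1 0 0 0 0;0 0 -0.07 0 0 0 0;0 0 -0.07 0 0 0 0;0 0 0 0 0 0 0;0 0 0 0 0 0 0"

```text
time_s: 8.78
eef_pos: [640.6, -128.2, 138.4]
ee_rot: [0.0, 0.978, 0.209, 0.0]
force: [0.7, 0.4, -1.3]
grip_width: 0.268
grip_force: 59.0
```

drive_tool:
  commands: "0 -0.005 -0.03 0 0 0 0;0 -0.005 -0.03 0 0 0 0;0 -0.005 -0.03 0 0 0 0;0 -0.005 -0.03 0 0 0 0;0 0 0 0 0 0 0;0 0 0 0 0 0 0"

```text
time_s: 9.28
eef_pos: [640.3, -130.0, 125.8]
ee_rot: [-0.0, 0.978, 0.209, -0.0]
force: [-0.1, 3.9, -2.9]
grip_width: 0.266
grip_force: 59.2
```

drive_tool:
  commands: "0 0 -0.03 0 0 0 0;0 0 -0.03 0 0 0 0;0 0 -0.02 0 0 0 0;0 0 0 0 0 0 0;0 0 0 0 0 0 0"

```text
time_s: 9.7
eef_pos: [640.3, -130.2, 117.7]
ee_rot: [-0.0, 0.978, 0.209, -0.0]
force: [-1.1, 2.1, -2.4]
grip_width: 0.267
grip_force: 59.2
```

drive_tool:
  commands: "0 0 -0.03 0 0 0 0;0 0 -0.03 0 0 0 0;0 0 0 0 0 0 0;0 0 0 0 0 0 0"

```text
time_s: 10.03
eef_pos: [640.3, -130.3, 111.9]
ee_rot: [-0.0, 0.978, 0.209, -0.0]
force: [-0.9, 1.5, -2.4]
grip_width: 0.268
grip_force: 59.2
```

drive_tool:
  commands: "0 0 -0.03 0 0 0 0;0 0 -0.03 0 0 0 0;0 0 -0.02 0 0 0 0;0 0 -0.015 0 0 0 0;0 0 0 0 0 0 0;0 0 0 0 0 0 0"

```text
time_s: 10.53
eef_pos: [640.5, -130.4, 103.5]
ee_rot: [0.0, 0.978, 0.209, 0.0]
force: [-3.5, 2.8, 5.7]
grip_width: 0.266
grip_force: 60.1
```

drive_tool:
  commands: "0 0 -0.01 0 0 0 0;0 0 -0.01 0 0 0 0;0 0 0 0 0 0 0;0 0 0 0 0 0 0"

```text
time_s: 10.87
eef_pos: [640.6, -130.7, 103.4]
ee_rot: [0.001, 0.978, 0.209, 0.001]
force: [-9.1, 3.1, 17.3]
grip_width: 0.264
grip_force: 61.2
```

drive_tool:
  commands: "0 0 0.015 0 0 0 0;0 0 0 0 0 0 100;0 0 0 0 0 0 100;0 0 0 0 0 0 100;0 0 0 0 0 0 100;0 0 0 0 0 0 100;0 0 0 0 0 0 100;0 0 0.1 0 0 0 100;0 0 0.3 0 0 0 100;0 0 0.3 0 0 0 100;0 0 0.3 0 0 0 100;0 0 0.3 0 0 0 100;0 0 0.2 0 0 0 100;0 0 0 0 0 0 100;0 0 0 0 0 0 100"

```text
time_s: 12.12
eef_pos: [640.6, -130.3, 253.8]
ee_rot: [0.001, 0.978, 0.209, 0.001]
force: [-1.1, 0.7, -0.7]
grip_width: 0.999
grip_force: 0.0
```

```bash
python3 look.py w4 pin:100 tray:22; python3 - <<'E'
from h import *
import pickle
s,c=pickle.load(open('pics/w4.pkl','rb'))
t=np.linspace(0,2*np.pi,60);im=c['pixels'].copy()
for z,r in ((74.5,17),(68.5,17),(128.5,12)):
    P=np.array([w2p(c,[640.4+r*np.cos(a),-129.9+r*np.sin(a),z],s) for a in t]);cv2.polylines(im,[(P*16).round().astype(np.int32)],True,(255,0,255),1,cv2.LINE_AA,4)
u=w2p(c,[640,-130,90],s).astype(int);print(u)
y0,x0=max(u[1]-75,0),max(u[0]-100,0)
cv2.imwrite('pics/w4c.png',cv2.resize(im[y0:y0+150,x0:x0+200],(800,600),interpolation=cv2.INTER_CUBIC))
E
```

```text
12.1167 [ 640.63722835 -130.27941081  253.77459441] [7.26659476e-04 9.77944076e-01 2.08862906e-01 1.06864653e-03] 0.998719042953285
pin [311.1 192.3] 0.79 [ 639.8 -127.6  100. ]
tray [320.3 349.9] 0.86 [ 388.  -254.7   22. ]
tray [444.3 278. ] 0.79 [ 580.3 -363.6   22. ]
[313 190]
```

View pics/w4c.png

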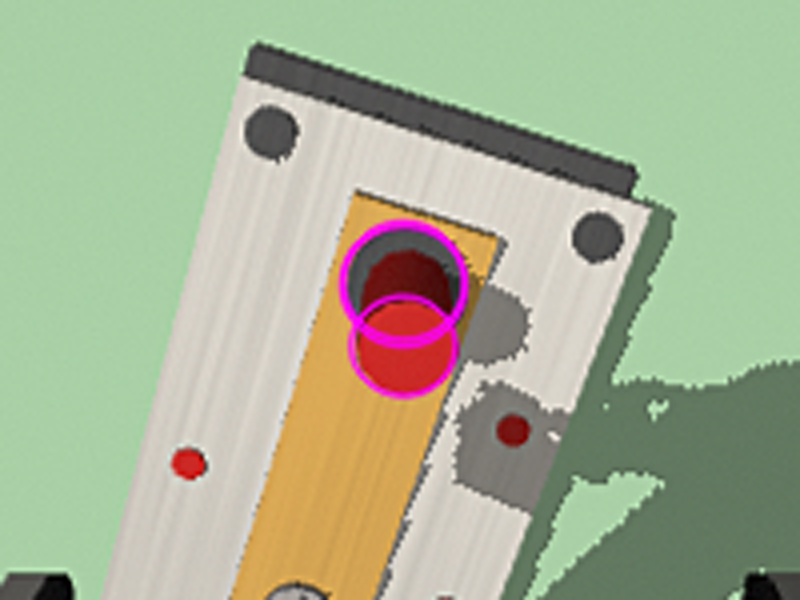

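The overlay shows the pin home and upright. Next is the tray.

drive_tool:
  commands: "-0.14 -0.26 0.05 0 0 0 100;-0.14 -0.26 0.05 0 0 0 100;-0.14 -0.26 0.05 0 0 0 100;-0.14 -0.26 0.05 0 0 0 100;-0.14 -0.26 0.05 0 0 0 100;-0.14 -0.26 0.05 0 0 0 100;-0.14 -0.26 0.05 0 0 0 100;-0.14 -0.26 0.05 0 0 0 100;-0.14 -0.26 0.05 0 0 0 100;0 0 0 0 0 0 100;0 0 0 0 0 0 100"

```text
time_s: 13.18
eef_pos: [513.7, -365.1, 296.3]
ee_rot: [-0.001, 0.978, 0.208, -0.0]
force: [-0.4, 0.4, -0.1]
grip_width: 1.001
grip_force: 0.0
```

```bash
python3 look.py w5 tray:22
```

```text
13.1833 [ 513.71581694 -365.11475926  296.27232935] [-7.68273930e-04  9.78183766e-01  2.07739667e-01 -3.99940384e-04] 1.0007948195371956
tray [323.6 151.5] 0.91 [ 541.1 -366.8   22. ]
tray [  5.3 135.7] 0.85 [383.1  39.9  22. ]
```

View pics/w5.png

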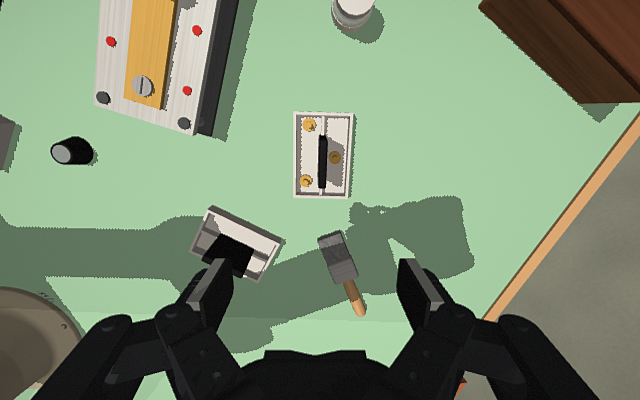

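The target tray is at (323,155), aligned with the tool. Its three screws are at (309,125), (306,181) and (334,157), and the fin is at (322,160).

```bash
python3 - <<'E'
from h import *
import pickle
from scipy.optimize import minimize
s,c=pickle.load(open('pics/w5.pkl','rb'));im=c['pixels']
H,S,V=cv2.split(cv2.cvtColor(im,cv2.COLOR_BGR2HSV))
k=(~((H>45)&(H<90)&(S>35))).astype(np.uint8);n,l,st,_=cv2.connectedComponentsWithStats(k)
i=l[118,322];print(st[i]);m=(l==i).astype(np.uint8)
cn=max(cv2.findContours(m,0,2)[0],key=len);m[:]=0;cv2.fillPoly(m,[cn],1)
M=cv2.resize(m,(2560,1600),interpolation=cv2.INTER_NEAREST)
def f(p):
    a=p[2];P=[]
    for z in (0,22):
        for u in (-60,60):
            for v in (-40,40): P.append(w2p(c,[p[0]+u*np.cos(a)-v*np.sin(a),p[1]+u*np.sin(a)+v*np.cos(a),z],s))
    q=np.zeros(M.shape,np.uint8);cv2.fillConvexPoly(q,cv2.convexHull((np.array(P)*4+2).round().astype(np.int32)),1)
    return -float((q&M).sum())/float((q|M).sum())
x0=np.array([541,-366,.42]);r=minimize(f,x0,method='Nelder-Mead',options=dict(initial_simplex=[x0,x0+[5,0,0],x0+[0,5,0],x0+[0,0,.1]]));print(r.x,r.fun)
d=(H<30)|True;fm=((V<35)[100:200,290:360]).astype(np.uint8);n,l,st,ce=cv2.connectedComponentsWithStats(fm)
for j in range(1,n):
    if st[j,4]>100: print('fin',st[j],ce[j]+[290,100],p2w(c,ce[j]+[290,100],75,s))
R0=rot(s['ee_rot']);print('tool yaw',np.arctan2(R0[1,0],R0[0,0]))
E
```

```text
[ 293  111   61   88 5011]
[ 5.32986084e+02 -3.66735532e+02  3.94888129e-01] -0.9885574426319125
fin [ 28  35  10  53 403] [322.3325062  161.00744417] [ 536.12567757 -365.63584467   75.        ]
tool yaw 0.41852783881412875
```

drive_tool:
  commands: "0.19 -0.016 -0.1 0 0 -0.03 100;0 0 -0.25 0 0 0 100;0 0 -0.3 0 0 0 100;0 0 -0.3 0 0 0 100;0 0 -0.3 0 0 0 100;0 0 -0.3 0 0 0 100;0 0 -0.3 0 0 0 100;0 0 -0.25 0 0 0 100;0 0 -0.2 0 0 0 100;0 0 -0.1 0 0 0 100;0 0 0 0 0 0 100;0 0 0 0 0 0 40;0 0 0 0 0 0 30;0 0 0 0 0 0 30;0 0 0 0 0 0 30;0 0 0 0 0 0 30"
  force: 60

```text
time_s: 14.62
eef_pos: [533.6, -366.0, 58.1]
ee_rot: [0.0, 0.98, 0.197, 0.0]
force: [-0.1, 0.2, -0.5]
grip_width: 0.309
grip_force: 0.0
```

drive_tool:
  commands: "0 0 0 0 0 0 20;0 0 0 0 0 0 14;0 0 0 0 0 0 10;0 0 0 0 0 0 6;0 0 0 0 0 0 0;0 0 0 0 0 0 0;0 0 0 0 0 0 0;0 0 0 0 0 0 0"
  force: 60

```text
time_s: 15.28
eef_pos: [533.5, -365.9, 57.5]
ee_rot: [0.0, 0.98, 0.197, 0.0]
force: [0.3, -0.4, 3.2]
grip_width: 0.104
grip_force: 58.9
```

drive_tool:
  commands: "0 0 0.03 0 0 0 0;0 0 0.07 0 0 0 0;0 0 0.12 0 0 0 0;0 0 0.15 0 0 0 0;0 0 0.15 0 0 0 0;0 0 0.15 0 0 0 0;0 0 0.15 0 0 0 0;0 0 0.15 0 0 0 0;0 0 0.15 0 0 0 0;0 0 0.15 0 0 0 0;0 0 0.1 0 0 0 0;0 0 0.05 0 0 0 0;0 0 0.03 0 0 0 0;0 0 0 0 0 0 0;0 0 0 0 0 0 0"

```text
time_s: 16.53
eef_pos: [533.3, -365.6, 201.6]
ee_rot: [-0.001, 0.98, 0.197, -0.0]
force: [-0.6, -0.7, -3.2]
grip_width: 0.109
grip_force: 58.5
```

drive_tool:
  commands: "0 0.03 0 0 0 0 0;0.01 0.07 0 0 0 -0.01 0;0.01 0.11 0 0 0 -0.02 0;0.02 0.15 0 0 0 -0.03 0;0.02 0.19 0 0 0 -0.03 0;0.02 0.2 0 0 0 -0.03 0;0.02 0.2 0 0 0 -0.03 0;0.02 0.2 0 0 0 -0.03 0;0.02 0.2 0 0 0 -0.03 0;0.02 0.2 0 0 0 -0.03 0;0.02 0.2 0 0 0 -0.03 0;0.02 0.2 0 0 0 -0.03 0;0.02 0.2 0 0 0 -0.03 0;0.02 0.2 0 0 0 -0.03 0;0.02 0.2 0 0 0 -0.03 0;0.02 0.2 0 0 0 -0.03 0;0.02 0.2 0 0 0 -0.03 0;0.02 0.2 0 0 0 -0.03 0;0.02 0.2 0 0 0 -0.03 0;0.02 0.2 0 0 0 -0.03 0"

```text
time_s: 18.2
eef_pos: [569.1, -9.2, 202.1]
ee_rot: [-0.0, 1.0, -0.014, -0.0]
force: [0.6, 0.3, -3.1]
grip_width: 0.109
grip_force: 58.5
```

drive_tool:
  commands: "0.02 0.2 0 0 0 -0.03 0;0.02 0.2 0 0 0 -0.03 0;0.02 0.2 0 0 0 -0.03 0;0.02 0.2 0 0 0 -0.03 0;0.02 0.2 0 0 0 -0.03 0;0.02 0.17 0 0 0 -0.03 0;0.01 0.13 0 0 0 -0.03 0;0.01 0.08 0 0 0 0 0;0 0.04 0 0 0 0 0;0 0 0 0 0 0 0;0 0 0 0 0 0 0"

```text
time_s: 19.12
eef_pos: [583.3, 130.8, 202.2]
ee_rot: [0.0, 0.995, -0.096, -0.0]
force: [0.7, -0.0, -3.1]
grip_width: 0.11
grip_force: 58.5
```

```bash
python3 look.py w6 tray:130 screw0:150; python3 - <<'E'
from h import *
import pickle
s,c=pickle.load(open('pics/w6.pkl','rb'));R0=rot(s['ee_rot']);print('tool yaw',np.arctan2(R0[1,0],R0[0,0]))
E
```

```text
19.1167 [583.33123794 130.81699227 202.188329  ] [ 1.35858550e-04  9.95416742e-01 -9.56319937e-02 -1.10787003e-04] 0.11006200849534026
tray [628.4 304.5] 0.64 [ 462.4 -111.1  130. ]
tray [315.1 211.9] 0.61 [591.8 128.4 130. ]
screw0 [345.2 238.2] 0.76 [576.2 110.4 150. ]
screw0 [284.1 172.2] 0.62 [628.9 141.3 150. ]
tool yaw -0.19155675844776765
```

View pics/w6.png

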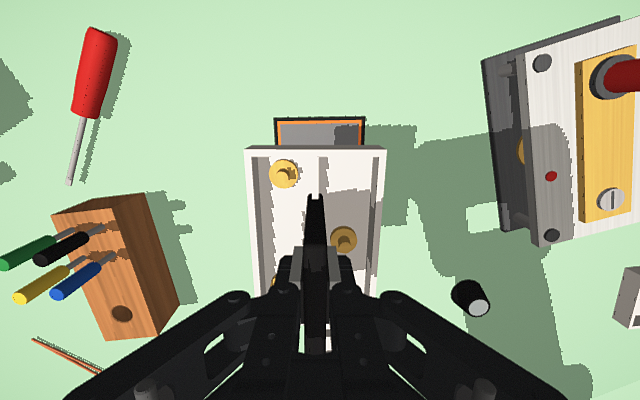

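The tray is held level over the pad with its screws visible (two clear, the third by the fingers). I'm lowering it now.

drive_tool:
  commands: "0.01 -0.03 -0.03 0 0 0.01 0;0.015 -0.04 -0.07 0 0 0.01 0;0 0 -0.12 0 0 0 0;0 0 -0.15 0 0 0 0;0 0 -0.15 0 0 0 0;0 0 -0.15 0 0 0 0;0 0 -0.15 0 0 0 0;0 0 -0.15 0 0 0 0;0 0 -0.15 0 0 0 0;0 0 -0.12 0 0 0 0;0 0 -0.08 0 0 0 0;0 0 -0.04 0 0 0 0;0 0 -0.02 0 0 0 0;0 0 -0.01 0 0 0 0;0 0 0 0 0 0 0;0 0 0 0 0 0 0"

```text
time_s: 20.6
eef_pos: [586.3, 124.2, 63.9]
ee_rot: [-0.0, 0.996, -0.088, 0.001]
force: [-0.0, -0.1, -2.8]
grip_width: 0.11
grip_force: 58.5
```

drive_tool:
  commands: "0 0 -0.015 0 0 0 0;0 0 -0.01 0 0 0 0;0 0 -0.01 0 0 0 0;0 0 0 0 0 0 0;0 0 0 0 0 0 0"

```text
time_s: 21.02
eef_pos: [586.1, 124.2, 60.5]
ee_rot: [0.0, 0.996, -0.088, 0.0]
force: [-4.0, -0.6, 5.6]
grip_width: 0.111
grip_force: 59.5
```

drive_tool:
  commands: "0 0 0 0 0 0 15;0 0 0 0 0 0 25;0 0 0 0 0 0 40;0 0 0 0 0 0 60;0 0 0 0 0 0 60;0 0 0 0 0 0 60;0 0 0.1 0 0 0 60;0 0 0.2 0 0 0 60;0 0 0.3 0 0 0 60;0 0 0.3 0 0 0 60;0 0 0.3 0 0 0 60;0 0 0.3 0 0 0 60;0 0 0.2 0 0 0 60;-0.2 0 0.2 0 0 0 60;-0.2 0 0 0 0 0 60;0 0 0 0 0 0 60;0 0 0 0 0 0 60"

```text
time_s: 22.43
eef_pos: [545.6, 124.3, 250.9]
ee_rot: [-0.0, 0.996, -0.088, 0.001]
force: [0.9, -0.3, -0.5]
grip_width: 0.599
grip_force: 0.0
```

```bash
python3 look.py w7 tray:25 screw0:12; python3 - <<'E'
from h import *
import pickle
from scipy.optimize import minimize
s,c=pickle.load(open('pics/w7.pkl','rb'));im=c['pixels']
for z,a,b in ((3,70,50),(25,60,40)):
    t=-.1756;P=[w2p(c,[585.7+u*np.cos(t)-v*np.sin(t),123.8+u*np.sin(t)+v*np.cos(t),z],s) for u,v in ((a,b),(a,-b),(-a,-b),(-a,b))]
    cv2.polylines(im,[(np.array(P)*16).round().astype(np.int32)],True,(255,0,255),1,cv2.LINE_AA,4)
cv2.imwrite('pics/w7c.png',im)
E
```

```text
22.4333 [545.62108952 124.27827114 250.92713132] [-8.95036189e-05  9.96132701e-01 -8.78586022e-02  7.06676652e-04] 0.5988706069760998
tray [331.7 293.9] 0.87 [371.1 129.5  25. ]
tray [309.6 138.6] 0.7 [593.1 121.5  25. ]
screw0 [294.4 105.5] 0.58 [633.7 133.   12. ]
screw0 [293.1 174.6] 0.57 [550.6 151.3  12. ]
```

View pics/w7c.png

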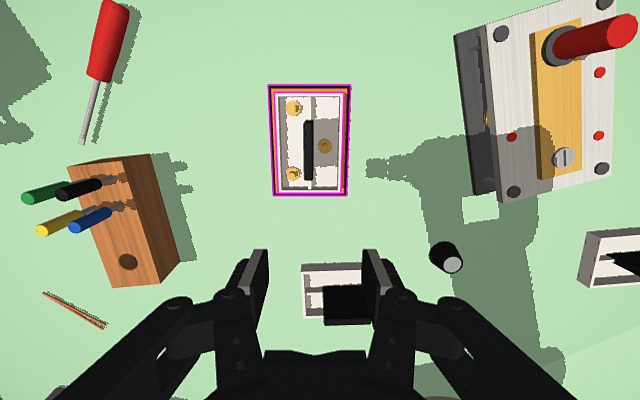

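The tray sits centred and square on the pad, its three screws at (294,108), (292,173) and (325,146). The pin is still home.

```bash
python3 -c "
from rig import finish_job
print(finish_job())"
```

```text
the job is handed in; nothing more can be done
None
```

The job is handed in: by the last camera views the pin is fully home through the bridge and plate, and the tray is centred and square on the pad with all three screws in it; the judge returned no verdict.

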